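# Find the reset notch by feel and press the tripped breaker home

## Task

The desk's power rail has tripped. With the gripper shut, rest a fingertip lightly on the left end of the black strip along the rail's front edge and feel along it to the right until you find the finger notch, then press the popped-up reset button inside it fully home and take your hand away. Pick nothing up, leave the red master switch on, and leave the things on the desk where they are.

Things in the scene. Friction and masses are not known exactly. Their poses are not given: they have to be found in the camera images.
- rail: Power rail screwed to the desk: white/aluminium trunking 510 long (y), 84 deep (x). Origin: centre of its underside; x to its back, away from the robot; y to its left end as the robot sees it; z up. White socket housings, 62 high, fill y +130..+255 and -255..-130 mm; a black charger (52 x 46, top at 97) stands on the left one at y +222; white cover 60 high behind the black strip, x -8..+40.
- strip_left (a point): Left end of the rigid black edge strip, mid-width, on its flat top (60 mm above the desk), where it meets the left housing. The strip is the rail's front top edge: 30 mm wide (x), 260 long, straight from here to strip_right along the rail's -y. Axes as the rail's.
- strip_right (a point): Right end of the black strip, mid-width, on its top. The strip has one finger notch, at a new place each time: its centre is 100 to 220 mm from strip_left. The notch is 46 mm long, cut through the strip's full 30 mm width, open upwards and to the front; its floor is 18 mm below the strip's top.
- reset_button (a joint): Downward travel (m) of the round grey button, 19 mm across, upright in the middle of the notch, mid-width of the strip: 0 popped up (starts 0 to 0.0012), 0.008 fully home. Its top is 8 mm below the strip's top at 0 and 16 mm below it fully home. Takes about 5 N to move, has no return spring, stays where it is pushed.
- master_switch (a joint): Red rocker switch on top of the rail's right housing, 29 x 19 mm, at the rail's x 0, y -163 mm: 0 rad on (as at the start), 0.3 off. Tips easily; leave it alone.
- eraser: White and blue eraser 21 x 49 x 12 mm lying loose on the rail's white cover, behind the black strip. Origin: centre of its underside.
- glue_stick: Yellow glue stick with white cap, 29 mm across, 92 high, standing loose between robot and rail. Origin: centre of its underside.
- sanding_block: Cork sanding block 60 x 110 x 28 mm, loose, between robot and rail on the right. Origin: centre of its underside.
- foam_piece: White foam-board offcut 80 x 120 x 10 mm, loose, between robot and rail on the left. Origin: centre of its underside.
- tape_roll: Roll of yellow tape lying flat, 90 mm across, 24 high, loose, behind the rail. Origin: centre of its underside.
- pencil_cup: Green pencil cup, 76 mm across, 95 high (pencils to 150), loose, behind the rail on the left. Origin: centre of its underside.
- adapter: Black power adapter brick 60 x 140 x 34 mm, loose, behind the rail on the right. Origin: centre of its underside.

How it is judged (in metres and radians):
On the way, in this order (a step that is already met when the one before it is completed fails the run):
1. a fingertip rests on the strip's left end (within 40 mm of the left housing) (contact force between the fingers and anything else above 0.3 N and y of the grasp point in the frame of rail between 0.09 and 0.145 m and x of the grasp point in the frame of rail between -0.06 and 0.012 m and value of joint reset_button below 0.003 m), for 0.05 s.
2. the fingertip is still feeling the strip farther to the right, 50 to 78 mm from the left housing, with the button not yet pressed (contact force between the fingers and anything else above 0.3 N and y of the grasp point in the frame of rail between 0.052 and 0.08 m and x of the grasp point in the frame of rail between -0.06 and 0.012 m and value of joint reset_button below 0.003 m), for 0.05 s.
3. the reset button is pressed fully home (value of joint reset_button above 0.0068 m), for 0.1 s.
At the end, for the whole second after the job is handed in: The reset button stays at least 6.8 mm down of its 8 mm, the master switch is still on, and every loose thing is within 20 mm of where it stood (value of joint reset_button above 0.0068 m and value of joint master_switch below 0.1 rad and distance of each of eraser, glue_stick, sanding_block, foam_piece, tape_roll, pencil_cup, adapter from where it was at the start of the episode below 0.02 m); the robot touches nothing.
It fails at once if the master switch is tipped off (value of joint master_switch above 0.1 rad).
It fails at once if a loose thing is picked up, knocked or pushed 20 mm or more (distance of any of eraser, glue_stick, sanding_block, foam_piece, tape_roll, pencil_cup, adapter from where it was at the start of the episode above 0.02 m).
It fails at once if the hand bears down hard on something (over 50 N) (contact force between the fingers and anything else above 50 N).
It also fails if it takes over 58 s, if anything falls off the work surface, if the arm or the gripper's body presses on something with over 40 N, if the wrist force passes 120 N, or if a joint passes its speed limit or range.

## Robot

A 6-joint arm with a two-finger parallel gripper is mounted at the origin on the work surface. World frame = base frame: x ahead of the robot, y to its left, z up, the work surface at z = 0. Lengths are in mm, angles in rad, forces in N, time in s.
With the tool pointing down it reaches from about 350 to 875 mm from the base axis. Payload 4.2 kg.
Tool frame: the origin (TCP) lies midway between the tips of the shut fingers; the grasp point (between the pads) lies grasp_offset behind it (grasp_offset is the distance from the TCP to the grasp point, in mm); x points along the fingers, y is the direction in which the jaws open and shut, and the axes are right-handed (so a half turn about x gives the same grasp; the last joint's range is limited). The gripper opens to 85 mm and grips with 20 to 120 N. Pads are 22 mm wide; open, the fingers measure 114 mm over their backs; the gripper's body (76 mm by 85 mm) begins 54 mm behind the grasp point. The pads swing forward as they close: fully open they stand 13 mm farther back than shut.
Start: joints at [-0.992, 0.385, 0.008, 0, -1.194, -0.259], TCP at [196.501, -593.285, 231.312] pointing down, gripper open.
Joint ranges: [-3.14, 3.14], [-1.21, 2.06], [-1.07, 1.41], [-3.16, 2.05], [-2.99, -0.16], [-3.1, 3.1]. Speed limits (rad/s): [2.79, 2.79, 3.14, 3.14, 3.14, 3.14].

## Interface

Orientations are given as a unit quaternion [w, x, y, z].
In Python, from cell import * gives the robot as it stands. The module is installed in compiled form; this text tells all that it offers.
- The arm moves only by the tool play_rows, never from a script. Its argument "rows" is one flat list of numbers, 7 for each row, row after row: the closure in counts, from 0 (fully open) to 255 (shut), then the shift along the tool's x, y, z in mm, then the turn, a rotation vector about the tool's x, y, z in rad. A call has 1 to 8 rows; each row is the pose to reach, as a shift and turn from the pose commanded when the call began, along the tool's axes at that moment; what a row does not reach only later rows make up. A row lasts 1/8 s, in which the tool goes at most 62.5 mm and 10.7 degrees, less where a joint would pass 70% of its speed; a pose out of reach is approached as far as the arm can. A call with a gripper value outside its range is refused whole. The fingers move at their own pace and stop on an object; "squeeze" is the grip in N (left out, the last holds). Time passes only in rows, so rows that repeat a pose let the fingers close. It gives the time, the measured TCP pose, the force and the opening at its end, in the units of the state.
- state(): the state, without advancing time (a new reading comes with each control period).
- get_image(name): name is "scene" or "top" or "wrist"; returns (picture, depth): 400x640x3 uint8, blue, green, red; 400x640 float32, mm along the optical axis (not along the pixel's ray), 0 where there is no reading.
- get_calibration(name): a dict with "intrinsics" (3x3 intrinsics, pixels), "k1" (the pictures are not rectified: a ray, as slopes to the right and down, at radius r is drawn at 1 + k1 r^2 times it, then the intrinsics apply), "R" (3x3) and "t" (3): a world point X has camera coordinates R X + t; the wrist camera has in their place "T_tool_cam" (4x4, takes a point from camera to tool coordinates, whose origin is the TCP and whose axes are the tool frame's). Camera axes: x right, y down, z forward; pixel columns grow to the right and rows downward; lengths in mm; the calibration is good to about 2 mm. A picture is of the moment at which its call begins: read the wrist's pose just before it. get_calibration takes no time and is no camera call.
- hand_in(): hands the job in, once; it reports no verdict.
The state is a dict: "clock": time; "qpos": joint angles; "qvel": joint speeds; "joint_efforts": joint torques, N m; "position": TCP position; "tool_rot": TCP orientation; "contact_force": force on the tool from outside, world axes, zero at the start; "ft_torque": the same for the moment, N m; "gripper_width": finger opening in mm.
Only numpy, scipy, OpenCV 4.12 (cv2) and the standard library are available. Lean on these libraries where they do the work, as an engineer would, in place of code of your own. Each camera call takes 0.05 s, during which the arm holds its last target.

## Working session

There is one attempt and no reset: what is moved stays moved. The work goes in short steps, Python scripts to look and compute and a tool call to move; the robot and the scene stay as the last step left them, time stands still between calls to the robot, and variables do not carry over. Pictures are saved under pics/ and viewed, and the job is handed in when it is done.

Besides the shell and the picture viewer there is one more tool, called as name(argument=value, ...) on one line, values as JSON. play_rows: Moves the arm, as the interface text tells. Its arguments: {"type":"object","properties":{"rows":{"type":"array"},"squeeze":{"type":"number"}},"required":["rows"]}

```bash
mkdir -p pics; cat > h.py <<'E'
from cell import *
import numpy as np, cv2
def snap(n,f):
    im,d=get_image(n); cv2.imwrite(f'pics/{f}.png',im); np.save(f'pics/{f}.npy',d); return im,d
E
python3 - <<'E'
from h import *
s=state()
print(s)
for n in("scene","top"):
    print(get_calibration(n)); snap(n,n+"0")
E
```

```text
{'clock': 0.0, 'qpos': array([-9.92436080e-01,  3.85548117e-01,  6.59798334e-03, -4.96853913e-04,
       -1.19397335e+00, -2.58600364e-01]), 'qvel': array([-0.00110263, -0.00082296, -0.00054883, -0.00126064, -0.00175552,
        0.00024163]), 'joint_efforts': array([ 2.49334798e-04, -3.92287481e+01,  1.88395786e+01,  4.18618709e+00,
       -4.64492725e-03,  8.86842003e-06]), 'position': array([ 196.29261877, -592.75424508,  230.21608811]), 'tool_rot': array([ 0.69794209, -0.1117536 ,  0.69825497,  0.11326064]), 'contact_force': array([ 0.12565898, -0.69948404, -0.24411462]), 'ft_torque': array([0.03871713, 0.02272298, 0.02198828]), 'gripper_width': 85.44602863462352}
{'intrinsics': array([[367.81164876,   0.        , 321.68947818],
       [  0.        , 367.81164876, 199.58787902],
       [  0.        ,   0.        ,   1.        ]]), 'k1': -0.016565606962419217, 'R': array([[-0.5756189 ,  0.8176807 ,  0.00782006],
       [ 0.52669252,  0.37805472, -0.76136038],
       [-0.6255061 , -0.43413465, -0.64828175]]), 't': array([ 310.16725308, -230.3793909 , 1220.08804881])}
{'intrinsics': array([[439.64443399,   0.        , 323.93006926],
       [  0.        , 439.64443399, 201.54789434],
       [  0.        ,   0.        ,   1.        ]]), 'k1': -0.05404268092156306, 'R': array([[-0.01003255, -0.99993252, -0.00585673],
       [-0.98943101,  0.01077415, -0.14460357],
       [ 0.14465691,  0.00434408, -0.98947234]]), 't': array([ 14.58523267, 561.00058344, 979.46374171])}
```

View pics/top0.png

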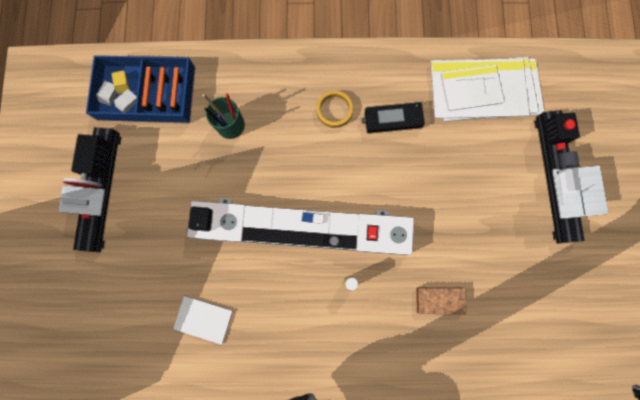

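View pics/scene0.png

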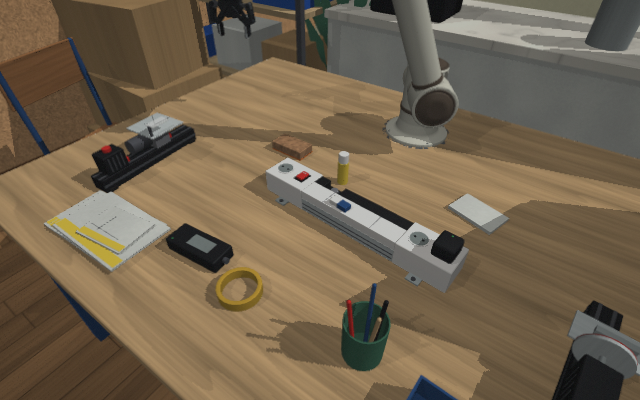

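The top view shows the black strip from about (243,235) to (357,241), with the grey button near (334,241). The glue stick is at (351,284) and the red switch at (372,233). Next I'll measure these.

```bash
cat >> h.py <<'E'
def ray(n,uv):
    c=get_calibration(n);K=c['intrinsics'];k=c['k1']
    p=np.array([(uv[0]-K[0,2])/K[0,0],(uv[1]-K[1,2])/K[1,1]]);q=p.copy()
    for _ in range(20): q=p/(1+k*(q@q))
    R=c['R'];return -R.T@c['t'],R.T@np.array([q[0],q[1],1])
def onz(n,uv,z):
    o,d=ray(n,uv);return o+d*(z-o[2])/d[2]
E
python3 - <<'E'
from h import *
im=cv2.imread('pics/top0.png');d=np.load('pics/top0.npy')
c=im[190:300,180:430];cv2.imwrite('pics/top0z.png',cv2.resize(c,None,fx=3.2,fy=3.2,interpolation=cv2.INTER_CUBIC))
# dark mask of strip
g=im.max(2);m=np.zeros_like(g);m[225:252,238:362]=(g[225:252,238:362]<55)
n,l,st,ce=cv2.connectedComponentsWithStats(m);i=1+np.argmax(st[1:,4])
cnt,_=cv2.findContours((l==i).astype(np.uint8),0,1);r=cv2.minAreaRect(np.vstack(cnt));print(st[1:],r)
for p in cv2.boxPoints(r):print(p,onz('top',p,60))
# housings extents
for y in(236,):print([ (x,int(g[y,x])) for x in range(236,250)])
for x in (260,290,315,325,334,342,348,354):print(x,[int(v) for v in g[226:254,x]],np.round(d[228:250:3,x]))
print('glue',onz('top',(351,284),92))
E
```

```text
[[ 243  228   90   18 1011]
 [ 336  236   20   12  202]] ((287.2528991699219, 236.7117462158203), (88.96792602539062, 11.657866477966309), 4.398705959320068)
[242.45291 239.11176] [474.67934647 193.29808356  60.        ]
[243.34702 227.48822] [500.95263023 191.66863763  60.        ]
[332.0529  234.31174] [483.53675047  -8.91489911  60.        ]
[331.15878 245.93527] [457.45903995  -6.58124142  60.        ]
[(236, 231), (237, 232), (238, 231), (239, 230), (240, 214), (241, 160), (242, 84), (243, 37), (244, 35), (245, 33), (246, 35), (247, 36), (248, 33), (249, 36)]
260 [232, 214, 127, 45, 34, 33, 29, 35, 31, 36, 36, 31, 32, 35, 40, 88, 149, 163, 180, 186, 188, 189, 196, 198, 191, 187, 193, 198] [ 992.  993.  990.  991.  990. 1048. 1045. 1043.]
290 [231, 232, 231, 218, 143, 64, 37, 33, 36, 38, 35, 33, 35, 37, 35, 33, 39, 86, 134, 141, 175, 192, 195, 201, 205, 198, 196, 198] [ 992.  994.  989.  992.  990.  989. 1048. 1046.]
315 [233, 232, 230, 231, 232, 219, 133, 54, 34, 34, 36, 33, 35, 39, 36, 35, 37, 34, 38, 81, 133, 143, 181, 200, 207, 205, 206, 202] [ 992.  993.  988.  990.  987.  9
[... 280 characters left out ...]
, 137, 139, 132, 92, 60, 82, 127, 176, 202, 206, 206, 205] [ 989.  994. 1014.  996.  996.  998. 1002. 1045.]
342 [231, 232, 231, 231, 231, 232, 230, 223, 165, 90, 41, 34, 34, 28, 38, 32, 36, 31, 35, 35, 38, 76, 123, 142, 192, 206, 209, 206] [ 990.  992.  997. 1006. 1009. 1008. 1003. 1022.]
348 [231, 231, 232, 232, 231, 231, 231, 228, 207, 119, 50, 38, 38, 34, 32, 40, 36, 38, 36, 40, 38, 45, 84, 135, 173, 203, 209, 205] [ 990.  992.  990.  989.  986.  988.  988. 1009.]
354 [231, 232, 233, 231, 231, 232, 231, 231, 217, 131, 56, 35, 38, 35, 34, 35, 37, 39, 38, 39, 38, 39, 84, 136, 156, 189, 206, 205] [ 992.  992.  988.  989.  989.  986.  984. 1008.]
glue [374.03284368 -47.85377411  92.        ]
```

```bash
python3 - <<'E'
import cv2
im=cv2.imread('pics/scene0.png')[140:300,250:480];cv2.imwrite('pics/scene0z.png',cv2.resize(im,None,fx=3.4,fy=3.4,interpolation=cv2.INTER_CUBIC))
E
```

```text
(no output)
```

View pics/top0z.png

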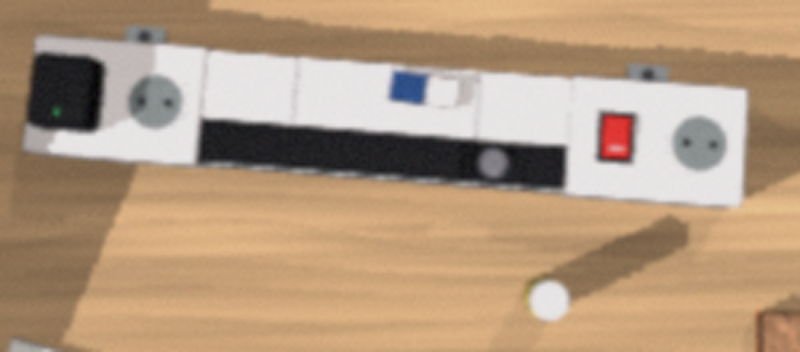

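View pics/scene0z.png

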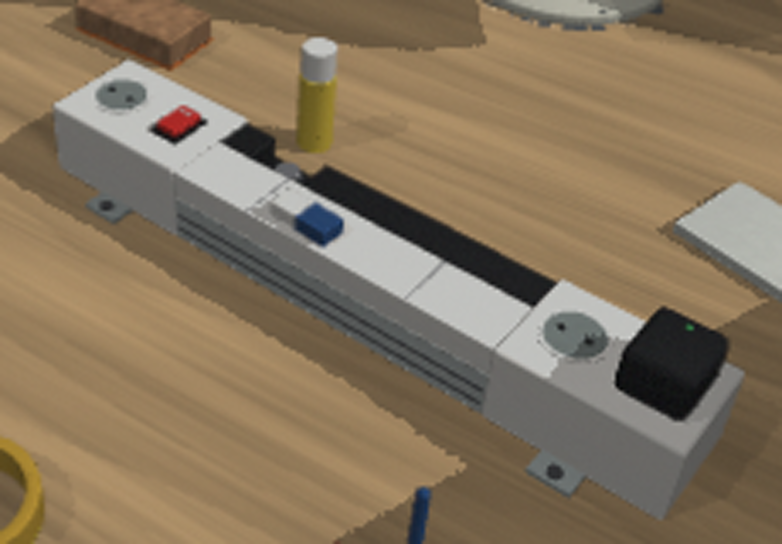

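```bash
cat > m.py <<'E'
from h import *
im=cv2.imread('pics/top0.png');g=im.max(2).astype(float)
# rear edge of strip: subpixel crossing of 130
P=[]
for x in range(250,352):
    if 328<=x<=341: continue
    col=g[222:245,x]; k=np.argmax(col<130); P.append((x,222+k-1+(col[k-1]-130)/(col[k-1]-col[k])))
W=np.array([onz('top',p,60)[:2] for p in P])
vx,vy,x0,y0=cv2.fitLine(W.astype(np.float32),cv2.DIST_HUBER,0,.01,.01).ravel()
u=np.array([vx,vy]);u*=np.sign(u[1])  # rail +y
nx=np.array([u[1],-u[0]])             # rail +x
a=np.array([x0,y0])
L=[];Rr=[]
for r in range(230,236):
    k=next(x for x in range(236,250) if g[r,x]<130); L.append(onz('top',(k-1+(g[r,k-1]-130)/(g[r,k-1]-g[r,k]),r),60)[:2])
for r in range(239,245):
    k=next(x for x in range(350,365) if g[r,x]>130); Rr.append(onz('top',(k-1+(130-g[r,k-1])/(g[r,k]-g[r,k-1]),r),60)[:2])
sl=np.mean([(p-a)@u for p in L]);sr=np.mean([(p-a)@u for p in Rr])
print('len',sl-sr,'yaw',np.arctan2(nx[1],nx[0]))
SL=a+u*sl-nx*15
bm=((g[230:252,320:345]>100)&(g[230:252,320:345]<150)).astype(np.uint8)
n,l,st,ce=cv2.connectedComponentsWithStats(bm)
cands=[(s,c) for s,c in zip(st[1:],ce[1:]) if s[4]>20];print(cands)
b=onz('top',(334,240.6),52)[:2]
print('SL',SL,'u',u,'nx',nx,'button',b,'dist',(SL-b)@u,'xoff',(b-SL)@nx)
E
python3 m.py
```

```text
len 259.45278772775646 yaw -0.08942708
[(array([10,  7,  8,  8, 51], dtype=int32), array([13.56862745, 10.52941176])), (array([ 0, 17, 25,  3, 30], dtype=int32), array([12.4       , 17.73333333]))]
SL [488.37525065 195.33204066] u [0.08930793 0.99600405] nx [ 0.99600405 -0.08930793] button [469.79984382 -13.25500222] dist 209.41246951155787 xoff 0.12729597179919835
```

```bash
cat >> h.py <<'E'
from scipy.spatial.transform import Rotation as Ro
SL=np.array([488.375,195.33]);u=np.array([.0893,.9960]);nx=np.array([.9960,-.0893])
def Rs(s): q=s['tool_rot'];return Ro.from_quat([q[1],q[2],q[3],q[0]])
def tgt(d,z,f=0): # d mm right of strip left, f mm towards front
    p=SL-u*d-nx*f; return np.array([p[0],p[1],z])
def go(p,sgn=1):
    s=state();R=Rs(s)
    X=np.array([0,0,-1.]);Y=np.r_[u,0]*sgn;Y/=np.linalg.norm(Y);T=Ro.from_matrix(np.c_[X,Y,np.cross(X,Y)])
    print('pos',s['position'],'F',s['contact_force'],'shift',np.round(R.inv().apply(p-s['position']),1),'rv',np.round((R.inv()*T).as_rotvec(),4),'dist',((SL-s['position'][:2])@u).round(1),'front',((SL-s['position'][:2])@nx).round(1),'t',s['clock'],'w',s['gripper_width'])
E
python3 - <<'E'
from h import *
print(Rs(state()).as_matrix().round(3)); print(globals().get('grasp_offset'))
go(tgt(22,200,2),1);go(tgt(22,200,2),-1)
E
```

```text
[[-0.001 -0.314  0.949]
 [ 0.002  0.949  0.314]
 [-1.     0.002 -0.   ]]
18.700000000000003
pos [ 196.31586481 -592.82311774  230.32138021] F [-0.36358981  0.66368287  0.00656159] shift [ 31.5 637.  514.3] rv [ 0.4091 -0.0005 -0.0019] dist 811.1 front 220.5 t 0.1 w 85.23309312097196
pos [ 196.31586481 -592.82311774  230.32138021] F [-0.36358981  0.66368287  0.00656159] shift [ 31.5 637.  514.3] rv [-2.7325e+00  2.7000e-03 -8.0000e-04] dist 811.1 front 220.5 t 0.1 w 85.23309312097196
```

play_rows(rows=[255,10,318,257,0.2,0,0,255,10,318,257,0.2,0,0,255,10,318,257,0.2,0,0,255,10,318,257,0.2,0,0,255,10,318,257,0.2,0,0,255,10,318,257,0.2,0,0,255,10,318,257,0.2,0,0,255,10,318,257,0.2,0,0], squeeze=30)

```text
clock: 1.1
position: [340.8, -208.9, 221.3]
tool_rot: [0.706, -0.044, 0.706, 0.044]
contact_force: [0.1, 0.0, -0.3]
gripper_width: 0.4
```

```bash
python3 -c "
from h import *
go(tgt(22,140,2))"
```

```text
pos [ 340.83512746 -208.87630476  221.2927688 ] F [ 0.10003988  0.03147308 -0.30767355] shift [ 81.4 361.7 189.9] rv [ 2.137e-01  1.000e-04 -3.000e-04] dist 415.8 front 110.9 t 1.1 w 0.43329363040056046
```

play_rows(rows=[255,30,361.7,190,0.213,0,0,255,30,361.7,190,0.213,0,0,255,30,361.7,190,0.213,0,0,255,30,361.7,190,0.213,0,0,255,30,361.7,190,0.213,0,0,255,30,361.7,190,0.213,0,0,255,30,361.7,190,0.213,0,0,255,30,361.7,190,0.213,0,0])

```text
clock: 2.1
position: [487.1, 172.9, 190.0]
tool_rot: [0.706, 0.032, 0.707, -0.033]
contact_force: [1.0, -1.9, 0.4]
gripper_width: -0.2
```

```bash
python3 -c "
from h import *
go(tgt(22,80,2))
snap('wrist','w1'); print(get_calibration('wrist'))"
```

```text
pos [487.14030879 172.90886983 190.02379114] F [ 0.97555323 -1.91796675  0.43008656] shift [110.    0.6  -2.7] rv [-0.0019 -0.0011  0.0012] dist 22.4 front -0.8 t 2.1 w -0.16052843371860648
{'intrinsics': array([[352.35027026,   0.        , 318.64873459],
       [  0.        , 352.35027026, 200.78152601],
       [  0.        ,   0.        ,   1.        ]]), 'k1': -0.0768276991387712, 'T_tool_cam': array([[-7.19438079e-04, -3.13738859e-01,  9.49509037e-01,
        -1.43061903e+02],
       [ 9.99999685e-01,  9.26508462e-05,  7.88308478e-04,
        -3.30267433e-01],
       [-3.35295818e-04,  9.49509305e-01,  3.13738693e-01,
        -8.02885320e+01],
       [ 0.00000000e+00,  0.00000000e+00,  0.00000000e+00,
         1.00000000e+00]])}
```

View pics/w1.png

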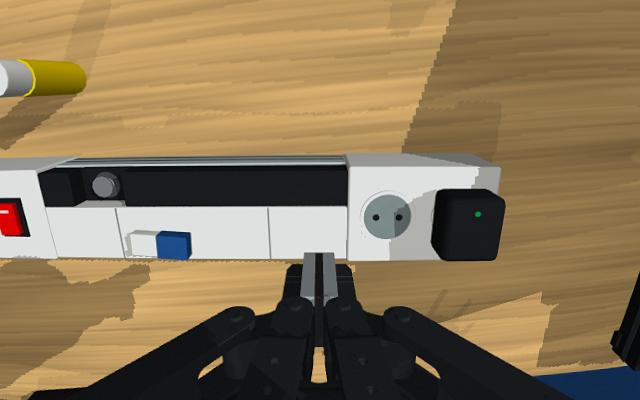

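The wrist view shows the strip's left end at column 347, rear edge at row ~206, front top edge at row ~167, and the button at about (105,186). I'll cross-check these with rays.

```bash
python3 - <<'E'
from h import *
s=state();R=Rs(s);c=get_calibration('wrist');K=c['intrinsics'];T=c['T_tool_cam']
def w(uv,z):
    q=cv2.undistortPoints(np.array([[uv]],float),K,np.array([c['k1'],0,0,0.])).ravel()
    d=R.apply(T[:3,:3]@[q[0],q[1],1]);o=s['position']+R.apply(T[:3,3])
    p=o+d*(z-o[2])/d[2];return (SL-p[:2])@u,(SL-p[:2])@nx
for n,uv,z in[('back',(200,206.5),60),('back',(330,206.5),60),('left',(347.5,190),60),('front',(250,167),60),('btn',(105,186),52),('right',(41,190),60)]:print(n,np.round(w(uv,z),1))
E
```

```text
back [122.7 -14.5]
back [ 15.1 -14.8]
left [ 1.  -0.7]
front [78.8 18.6]
btn [207.    1.4]
right [261.5   0.5]
```

play_rows(rows=[255,50,0,-3,0,0,0,255,100,0,-3,0,0,0,255,120,0,-3,0,0,0,255,124,0,-3,0,0,0,255,124,0,-3,0,0,0])

```text
clock: 2.78
position: [483.4, 170.9, 68.0]
tool_rot: [0.707, 0.033, 0.706, -0.033]
contact_force: [-0.6, -0.0, 0.6]
gripper_width: 0.3
```

```bash
python3 -c "
from h import *
go(tgt(22,60,2))"
```

```text
pos [483.4460751  170.86071562  68.02498415] F [-0.62584446 -0.0285205   0.56087947] shift [8.  2.8 0.7] rv [-0.0048  0.0008 -0.0005] dist 24.8 front 2.7 t 2.775 w 0.3044752358534422
```

play_rows(rows=[255,3,1,0,0,0,0,255,5,2,0,0,0,0,255,6,2,0,0,0,0,255,7,2,0,0,0,0,255,7,2,0,0,0,0])

```text
clock: 3.4
position: [483.0, 173.5, 60.2]
tool_rot: [0.706, 0.033, 0.706, -0.033]
contact_force: [-0.4, -1.2, -0.4]
gripper_width: 0.0
```

play_rows(rows=[255,0.7,0,0,0,0,0,255,0.7,0,0,0,0,0])

```text
clock: 3.65
position: [483.1, 173.5, 59.9]
tool_rot: [0.706, 0.033, 0.706, -0.033]
contact_force: [-2.3, 0.4, 3.1]
gripper_width: 0.1
```

play_rows(rows=[255,0.7,0,0,0,0,0,255,0.7,0,0,0,0,0])

```text
clock: 3.9
position: [483.2, 173.6, 59.9]
tool_rot: [0.706, 0.033, 0.706, -0.033]
contact_force: [-3.0, -0.0, 9.0]
gripper_width: 0.2
```

play_rows(rows=[255,0,-5,0,0,0,0,255,0,-10,0,0,0,0,255,0,-15,0,0,0,0,255,0,-20,0,0,0,0,255,0,-25,0,0,0,0,255,0,-30,0,0,0,0,255,0,-35,0,0,0,0,255,0,-38,0,0,0,0])

```text
clock: 4.9
position: [481.3, 136.6, 59.9]
tool_rot: [0.708, 0.034, 0.705, -0.032]
contact_force: [0.3, 2.9, 6.3]
gripper_width: -0.2
```

```bash
python3 -c "
from h import *
go(tgt(62,60,2))"
```

```text
pos [481.29528051 136.61577436  59.89109567] F [0.34411768 2.85470499 6.29136403] shift [-0.1 -2.9 -0.2] rv [-0.0033  0.0039 -0.0029] dist 59.1 front 1.8 t 4.9 w -0.23066854966491096
```

play_rows(rows=[255,0,-3,0,0,0,0,255,0,-6,0,0,0,0,255,0,-10,0,0,0,0,255,0,-16,0,0,0,0,255,0,-22,0,0,0,0,255,0,-29,0,0,0,0,255,0,-36,0,0,0,0,255,0,-43,0,0,0,0])

```text
clock: 5.9
position: [477.4, 93.7, 59.9]
tool_rot: [0.708, 0.034, 0.705, -0.032]
contact_force: [0.1, 4.0, 5.9]
gripper_width: 0.2
```

play_rows(rows=[255,0,-7,0,0,0,0,255,0,-14,0,0,0,0,255,0,-21,0,0,0,0,255,0,-28,0,0,0,0,255,0,-35,0,0,0,0,255,0,-41,0,0,0,0,255,0,-45,0,0,0,0])

```text
clock: 6.78
position: [473.2, 48.7, 59.9]
tool_rot: [0.708, 0.034, 0.705, -0.032]
contact_force: [0.9, 4.8, 6.1]
gripper_width: -0.2
```

```bash
python3 -c "
from h import *
go(tgt(208,60,2))"
```

```text
pos [473.19138017  48.7290237   59.87857194] F [0.8994219  4.82578802 6.13101857] shift [ -0.3 -60.6   0.2] rv [-0.0034  0.0041 -0.0023] dist 147.4 front 2.0 t 6.775 w -0.23731121990632584
```

play_rows(rows=[255,0,-7,0,0,0,0,255,0,-14,0,0,0,0,255,0,-21,0,0,0,0,255,0,-28,0,0,0,0,255,0,-34,0,0,0,0,255,0,-40,0,0,0,0])

```text
clock: 7.52
position: [469.5, 8.8, 59.8]
tool_rot: [0.708, 0.033, 0.705, -0.032]
contact_force: [1.3, 4.9, 5.1]
gripper_width: 0.1
```

play_rows(rows=[255,0,-4,0,0,0,0,255,0,-8,0,0,0,0])

```text
clock: 7.78
position: [466.1, -0.4, 58.5]
tool_rot: [0.706, 0.033, 0.707, -0.033]
contact_force: [0.1, -0.5, 0.3]
gripper_width: 0.1
```

play_rows(rows=[255,0,-3,0,0,0,0,255,0,-6,0,0,0,0])

```text
clock: 8.02
position: [465.7, -6.3, 58.4]
tool_rot: [0.706, 0.033, 0.707, -0.033]
contact_force: [-0.5, -0.5, -0.2]
gripper_width: -0.1
```

play_rows(rows=[255,0,-2,0,0,0,0,255,0,-4,0,0,0,0,255,0,-5,0,0,0,0])

```text
clock: 8.4
position: [465.8, -10.8, 58.9]
tool_rot: [0.706, 0.033, 0.706, -0.033]
contact_force: [-0.3, -0.3, -0.3]
gripper_width: -0.5
```

```bash
python3 -c "
from h import *
go(tgt(208,60,2));snap('wrist','w2')"
```

```text
pos [465.84304981 -10.84968821  58.87539298] F [-0.33306718 -0.26320494 -0.26501949] shift [-1.1 -0.6  2. ] rv [-0.0038 -0.0002  0.0001] dist 207.4 front 4.0 t 8.4 w -0.5486747846461159
```

View pics/w2.png

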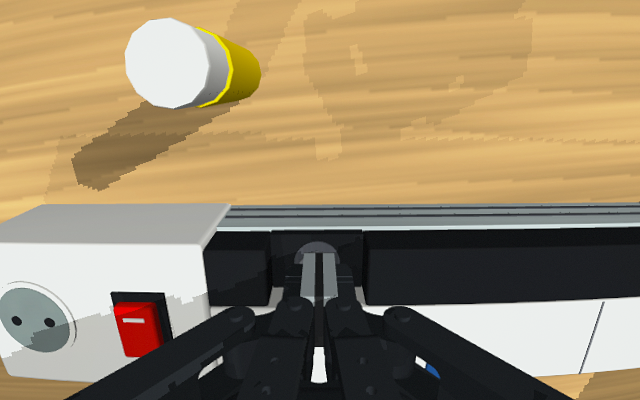

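The force fell away near 190–197 mm and the tip dropped, so the notch is there. The image shows the notch spanning columns 272–362, with the fingers (319) centred over the button (317). Next I'll descend.

play_rows(rows=[255,2,-0.5,1.5,0,0,0,255,4,-0.5,1.5,0,0,0,255,6,-0.5,1.5,0,0,0,255,6,-0.5,1.5,0,0,0])

```text
clock: 8.95
position: [467.2, -11.4, 52.7]
tool_rot: [0.706, 0.033, 0.707, -0.033]
contact_force: [-0.1, 0.5, -0.3]
gripper_width: -0.1
```

play_rows(rows=[255,1.5,0,0,0,0,0,255,3,0,0,0,0,0,255,4,0,0,0,0,0])

```text
clock: 9.32
position: [467.4, -11.3, 49.2]
tool_rot: [0.706, 0.033, 0.706, -0.033]
contact_force: [-2.4, -0.1, 4.7]
gripper_width: -0.3
```

play_rows(rows=[255,1,0,0,0,0,0,255,2,0,0,0,0,0,255,3,0,0,0,0,0,255,3,0,0,0,0,0])

```text
clock: 9.82
position: [467.4, -11.3, 45.8]
tool_rot: [0.706, 0.033, 0.706, -0.033]
contact_force: [-0.5, 0.5, 3.0]
gripper_width: 0.3
```

play_rows(rows=[255,1,0,0,0,0,0,255,1.5,0,0,0,0,0,255,1.5,0,0,0,0,0])

```text
clock: 10.2
position: [467.4, -11.3, 44.4]
tool_rot: [0.706, 0.033, 0.706, -0.033]
contact_force: [-0.1, -0.0, 3.5]
gripper_width: 0.1
```

play_rows(rows=[255,1,0,0,0,0,0,255,1,0,0,0,0,0])

```text
clock: 10.45
position: [467.4, -11.3, 43.8]
tool_rot: [0.706, 0.033, 0.706, -0.033]
contact_force: [-1.9, 1.4, 7.8]
gripper_width: 0.0
```

play_rows(rows=[255,1,0,0,0,0,0,255,1,0,0,0,0,0])

```text
clock: 10.7
position: [467.5, -11.3, 43.7]
tool_rot: [0.706, 0.033, 0.706, -0.033]
contact_force: [-4.6, 1.8, 15.8]
gripper_width: 0.2
```

The tip stopped hard at 43.7 mm, 16 mm below the strip top, with the force rising to 16 N. The button is home, so I'll retreat.

play_rows(rows=[255,0,0,0,0,0,0,255,-10,0,0,0,0,0,255,-30,0,0,0,0,0,255,-70,0,0,0,0,0,255,-120,0,0,0,0,0,255,-160,0,0,0,0,0,255,-160,0,0,0,0,0])

```text
clock: 11.58
position: [469.1, -11.0, 205.5]
tool_rot: [0.709, 0.034, 0.704, -0.032]
contact_force: [0.3, -0.5, -0.7]
gripper_width: -0.2
```

```bash
python3 -c "
from h import *
go(tgt(208,200,2));a,_=snap('wrist','w3');b,_=snap('top','top3')
cv2.imwrite('pics/c3.png',np.vstack([cv2.resize(a,(480,300)),cv2.resize(b,(480,300))]))"
```

```text
pos [469.13977512 -10.97033178 205.48301687] F [ 0.33088312 -0.49529547 -0.67617724] shift [ 5.5 -0.8 -1.3] rv [-0.0037  0.0071 -0.0026] dist 207.2 front 0.7 t 11.575 w -0.24609987135082184
```

View pics/c3.png

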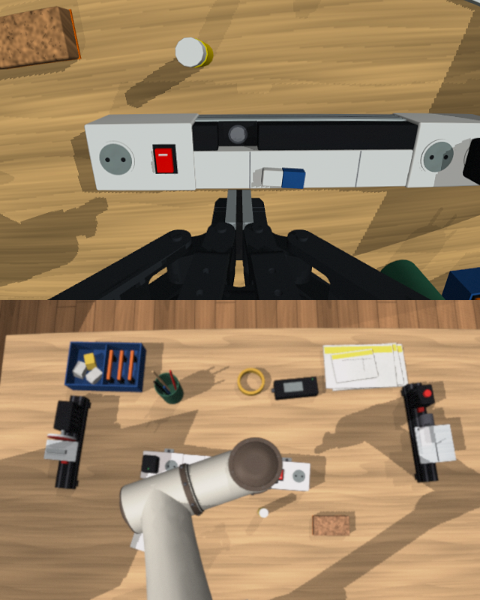

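The wrist view shows the button at (237,134) sitting low in the notch. The switch looks unchanged and the loose things are in place. I'll check the button's depth before handing in.

```bash
python3 - <<'E'
from h import *
d=np.load('pics/w3.npy');s=state();R=Rs(s);c=get_calibration('wrist');K=c['intrinsics'];T=c['T_tool_cam']
def z(uv):
    q=cv2.undistortPoints(np.array([[uv]],float),K,np.array([c['k1'],0,0,0.])).ravel()
    D=np.median(d[uv[1]-2:uv[1]+3,uv[0]-2:uv[0]+3]);return (s['position']+R.apply(T[:3,:3]@(D*np.r_[q,1])+T[:3,3]))[2]
for n,p in[('btn',(316,179)),('strip',(380,181)),('strip',(420,181)),('stripR',(273,180)),('floor',(299,190)),('floor',(334,190))]:print(n,round(z(p),1))
hand_in()
E
```

```text
btn 40.8
strip 56.7
strip 56.3
stripR 56.5
floor 38.9
floor 38.8
the job is handed in; nothing more can be done
```

I found the notch by touch, pressed the reset button fully home, lifted the hand clear and handed the job in. `hand_in` gives no verdict, so these are my own checks.

- **Feeling along:** With the gripper shut, I rested the fingertip about 22 mm from the strip's left end and slid right in continuous contact. The force at the end of each move was about 5–9 N. It dropped away as the tip passed about 190–197 mm, which matches the notch seen in the images (centre about 208 mm).
- **Pressing:** The fingers went down onto the button until they met a hard stop at z = 43.7 mm. That is 16 mm below the strip's top, with 16 N at the end.
- **Button depth:** After lifting to z ≈ 205 mm, the wrist camera's depth put the button top about 15.7 mm below the strip (16 mm is fully home) and 2 mm above the notch floor. The absolute depth heights read about 3.5 mm low throughout, so I relied only on the differences.
- **Everything else:** In the last pictures the red switch looked unchanged. The loose things in view appeared not to have moved. The arm hid most of the foam piece in the final top view, and the tool never went near it. The force reading was near zero, so the robot was touching nothing.

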